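# Start the clamp screw of the strap splitter

## Task

Lift the black-knobbed clamp screw out of its socket on the free-spinning turntable and set it upright on the mouth of the strap splitter's threaded boss, with the red stripe on its knob roughly square to the two red marks on the boss. Turn it backward (counterclockwise from above), pressing it lightly down, until it drops into the thread at the marks, then turn it forward (clockwise) one full turn and finish holding the started screw by its knob, still and upright. Leave the mallet, the brush and the wooden block alone, and leave the jar and the spool standing on the turntable.

Things in the scene. Friction and masses are not known exactly. Their poses are not given: they have to be found in the camera images.
- screw: Loose clamp screw, 78 mm long, 0.13 kg, standing nose down in the turntable's tube socket. Origin at the nose tip, z along the screw up to the knob, x along its two lugs. Nose tapers from 8 mm to the 17 mm diameter shank over 6 mm. The knob turns easily and the screw stays where it is when let go in the thread.
- screw_lugs (a point): Point on the screw axis, 14 mm above the nose tip, level with the undersides of two opposite brass lugs that stand out along the screw's +x and -x to 13.5 mm radius, 5 mm wide, 2.5 mm thick, tilted like the thread. The lugs are alike: half a turn makes no difference.
- screw_knob (a point): Middle of the knob on the screw axis, 65 mm above the nose tip, 51 mm above the lugs' undersides. Round knurled black knob, 40 mm diameter, 26 mm high, with a red stripe across its top along the screw's x (over the lugs). Grip it here from above.
- splitter: Strap splitter fixed to the table: grey base plate 240 x 150 x 8 mm, an upright steel threaded boss (46 mm outer diameter, rim 55 mm above the table) and a green frame with a roller, 86 mm high, 110 to 160 mm from the boss along +x. Origin on the boss axis at table height, z up; +x and -x point through the two red marks on the boss rim.
- boss_mouth (a point): Point on the boss axis at the height of the thread's two crests, 52 mm above the table, 3 mm below the rim; axes as the splitter's. Bore 19 mm wide between the thread ridges, 29.6 mm across the wall, open to the base plate 44 mm below. Two-start right-hand thread, 14 mm down per turn, about 2 mm of up-and-down play.
- ramp (a point): Middle of one of two opposite ramps atop the thread, 90 degrees clockwise from a mark, 2.5 mm below boss_mouth: with the stripe square to the marks the lugs rest on both ramps. Turned counterclockwise the lugs climb to the crests (0 mm), then drop into the gaps at the marks. Turned clockwise on the ramps they jam against stop walls.
- gap (a point): Floor of one of two opposite gaps, under a red mark, 6 mm below boss_mouth; a gap spans 25 degrees either side of its mark, the crest at its clockwise edge, a stop wall as high as the rim at the other. Lugs drop about 6 mm into it. One clockwise turn later their undersides are 18 to 20 mm below boss_mouth, the knob's underside about 19 mm above it.
- turntable: Wooden turntable disc, 224 mm diameter, upper face 30 mm above the table, 6 mm rim; spins very freely about its upright axis, no brake. Origin on the axis 18 mm above the table. At 68 mm from the axis along its +x stands a yellow tube (29 mm bore, 35 mm outside, 54 mm high); the screw hangs in it, its knob resting on the rim, 84 mm above the table.
- dye_jar: Small white-capped jar, 38 mm diameter, 46 mm high, loose on the turntable. Origin at the centre of its underside. To be left standing there.
- spool: Orange spool, 36 mm diameter, 36 mm high, loose on the turntable. Origin at the centre of its underside. To be left standing there.
- mallet: Wooden mallet 240 mm long lying at the left side of the table; leave alone.
- edge_brush: Brush 160 mm long lying at the right side of the table; leave alone.
- slicker_block: Wooden block 70 x 45 x 30 mm at the far side; origin under its centre; leave alone.
Not all that is in view belongs to the job. Of the things like the dye_jar, leave any that is yellow; of the rest the smaller one is meant.

How it is judged:
On the way, in this order (a step that is already met when the one before it is completed fails the run):
1. the screw is lifted clear of its socket on the turntable, touching it no more (height (world z) of screw_lugs above 0.095 m and contact force between screw and turntable below 0.01 N and contact force between the fingers and screw above 0.5 N), for 0.1 s.
2. the screw rests upright on the boss's ramps, its stripe within 30 degrees of square to the red marks (horizontal distance between screw_lugs and boss_mouth below 0.004 m and angle between screw's own z axis and vertical below 0.2 rad and z of screw_lugs in the frame of boss_mouth between -0.0065 and 0.0015 m and angle between the x axis of screw and the x axis of splitter, either way round above 1.05 rad and contact force between screw and splitter above 0.2 N), for 0.1 s.
3. turned backward, the lugs have climbed to the crests beside the gaps (horizontal distance between screw_lugs and boss_mouth below 0.004 m and angle between screw's own z axis and vertical below 0.2 rad and z of screw_lugs in the frame of boss_mouth between -0.0025 and 0.002 m and angle between the x axis of screw and the x axis of splitter, either way round below 0.8 rad).
4. the screw has dropped into the thread at the marks (horizontal distance between screw_lugs and boss_mouth below 0.004 m and angle between screw's own z axis and vertical below 0.2 rad and z of screw_lugs in the frame of boss_mouth between -0.0085 and -0.0042 m and angle between the x axis of screw and the x axis of splitter, either way round below 0.55 rad), for 0.1 s.
At the end, for the whole second after the job is handed in: Screw upright in the boss (4 mm, 0.2 rad), one forward turn below the drop: lugs 15.5 to 23.3 mm below the crest, stripe within 45 degrees of the marks; fingers still grip it (over 1 N), it is still; jar and spool stand on the turntable (horizontal distance between screw_lugs and boss_mouth below 0.004 m and angle between screw's own z axis and vertical below 0.2 rad and z of screw_lugs in the frame of boss_mouth between -0.0233 and -0.0155 m and angle between the x axis of screw and the x axis of splitter, either way round below 0.8 rad and contact force between the fingers and screw above 1 N and linear speed of screw below 0.02 m/s and angular speed of screw below 0.2 rad/s and horizontal distance between each of dye_jar, spool and turntable below 0.105 m and angle between each of dye_jar, spool's own z axis and vertical below 0.3 rad); the arm keeps its last pose, push and grip.
It fails at once if the jar or the spool is tipped over (angle between any of dye_jar, spool's own z axis and vertical above 0.6 rad).
It fails at once if the mallet, the brush or the wooden block is moved more than 30 mm (distance of any of mallet, edge_brush, slicker_block from where it was at the start of the episode above 0.03 m).
It also fails if it takes over 69 s, if anything falls off the work surface, if the arm or the gripper's body presses on something with over 40 N, if the wrist force passes 120 N, or if a joint passes its speed limit or range.

## Robot

A 7-joint arm with a two-finger parallel gripper is mounted at the origin on the work surface. World frame = base frame: x ahead of the robot, y to its left, z up, the work surface at z = 0. Lengths are in m, angles in rad, forces in N, time in s.
With the tool pointing down it reaches from about 0.425 to 0.875 m from the base axis. Payload 4.7 kg.
Tool frame: the origin (TCP) lies at the very end of the fingers, on their centre line; the grasp point (between the pads) lies 19 mm behind it; z points along the fingers, y is the direction in which the jaws open and shut (so a half turn about z gives the same grasp; the last joint's range is limited). The gripper opens to 85 mm and grips with 20 to 120 N. Pads are 22 mm wide; open, the fingers measure 114 mm over their backs; the gripper's body (76 mm by 85 mm) begins 54 mm behind the grasp point. The pads swing forward as they close: fully open they stand 13 mm farther back than shut.
Start: joints at [1.181, 0.321, -0.07, 1.45, 0.023, 1.371, -0.057], TCP at [0.255, -0.598, 0.231] pointing down, gripper open.
Joint ranges: [-2.86, 2.86], [-0.3, 2.09], [-1.38, 1.24], [0.06, 2.45], [-1.56, 4.7], [0.09, 2.05], [-2.69, 2.69]. Speed limits (rad/s): [2.57, 2.57, 3.14, 3.14, 3.14, 3.14, 3.14].

## Interface

Orientations are given as a rotation vector (axis times angle).
In Python, from plant import arm, eyes, close_job gives the robot as it stands.
- The arm moves only by the tool send_rows, never from a script. Its argument "increments" is one flat list of numbers, 5 for each row, row after row: the shift along the tool's x, y, z in m, then the turn about the tool's z in rad, then the opening in per cent of the stroke, from 0 (shut) to 100 (fully open). In form: [dx, dy, dz, yaw, gripper, dx, dy, dz, yaw, gripper, ...]. A call has 1 to 20 rows; each row shifts and turns the commanded pose from where the row before left it, along the tool's axes as they then stand; what a row does not reach is not made up. A row lasts 1/12 s, in which the tool goes at most 41.7 mm and 7.16 degrees, less where a joint would pass 70% of its speed; a pose out of reach is approached as far as the arm can. A call with a gripper value outside its range is refused whole. The fingers move at their own pace and stop on an object; "force" is the grip in N (left out, the last holds). Time passes only in rows, so rows that do not move let the fingers close. It gives the time, the measured TCP pose, the force and the opening at its end, in the units of the state.
- arm.observe(): the state, without advancing time (a new reading comes with each control period).
- eyes.get_image(name): name is "scene" or "side" or "wrist"; returns the picture (384x512x3 uint8, blue, green, red); there is no depth.
- eyes.camera_model(name): a dict with "fx", "fy", "cx", "cy" (pixels), "dist" ([k1, k2, p1, p2, k3] as OpenCV has them; the pictures are not rectified), "R" (3x3) and "t" (3): a world point X has camera coordinates R X + t; the wrist camera has in their place "T_tool_cam" (4x4, takes a point from camera to tool coordinates, whose origin is the TCP and whose axes are the flange's). Camera axes: x right, y down, z forward; pixel columns grow to the right and rows downward; lengths in m; the calibration is good to about 2 mm. A picture is of the moment at which its call begins: read the wrist's pose just before it. camera_model takes no time and is no camera call.
- close_job(): hands the job in, once; it reports no verdict.
Trained networks look in the newest picture that a camera, given by its name, has taken for a name from the list of things; names that differ only in an ending like _2 or _b are one class to them, and where a whole thing is asked for, a point or a joint stands for the part that bears it (a point fixed in the world has none). Each returns a list of dicts, best first, with "p" (0 to 1); they miss things now and then, are a little off and sometimes report something else, mostly with a low value. They report only what shows in the picture. A call takes as long as a camera call. They do not tell look-alikes from the thing itself.
- eyes.silhouettes(name, camera): "mask" (384x512 bool, what is visible of it).
- eyes.tip_of(name, camera): "point" ([x, y, z] in m, in the coordinates of the camera as it stood for that picture, good to about 4 mm: a listed point, or the origin of a listed thing).
The state is a dict: "t": time; "joint_positions": joint angles; "dq": joint speeds; "effort": joint torques, N m; "position": TCP position; "orientation": TCP orientation; "ft_force": force on the tool from outside, world axes, zero at the start; "wrist_torque": the same for the moment, N m; "grip_width": opening from 0.0 (shut) to 1.0 (fully open).
Only numpy, scipy, OpenCV 4.12 (cv2) and the standard library are available. Lean on these libraries where they do the work, as an engineer would, in place of code of your own. Each camera call takes 0.05 s, during which the arm holds its last target.

## Working session

There is one attempt and no reset: what is moved stays moved. The work goes in short steps, Python scripts to look and compute and a tool call to move; the robot and the scene stay as the last step left them, time stands still between calls to the robot, and variables do not carry over. Pictures are saved under pics/ and viewed, and the job is handed in when it is done.

Besides the shell and the picture viewer there is one more tool, called as a command line: name --argument value ..., lists and objects as JSON in quotes. send_rows: Moves the arm, as the interface text tells. Its arguments: {"type":"object","properties":{"increments":{"type":"array"},"force":{"type":"number"}},"required":["increments"]}

```bash
ls; mkdir -p pics
cat > h.py <<'E'
import numpy as np, cv2
from plant import arm, eyes, close_job
from scipy.spatial.transform import Rotation as Rn
def cam(name,st=None):
    m=eyes.camera_model(name)
    K=np.array([[m['fx'],0,m['cx']],[0,m['fy'],m['cy']],[0,0,1.]]);d=np.array(m['dist'],float)
    if 'T_tool_cam' in m:
        st=st or arm.observe()
        T=np.eye(4);T[:3,:3]=Rn.from_rotvec(st['orientation']).as_matrix();T[:3,3]=st['position']
        W=T@np.array(m['T_tool_cam']);R=W[:3,:3].T;t=-R@W[:3,3]
    else: R=np.array(m['R']);t=np.array(m['t'])
    return K,d,R,t
def toworld(c,p): return c[2].T@(np.array(p)-c[3])
def proj(c,X):
    return cv2.projectPoints(np.atleast_2d(np.array(X,float)),cv2.Rodrigues(c[2])[0],c[3],c[0],c[1])[0].reshape(-1,2)
def onplane(c,uv,z):
    n=cv2.undistortPoints(np.array(uv,float).reshape(-1,1,2),c[0],c[1]).reshape(-1,2)
    r=np.c_[n,np.ones(len(n))]@c[2]; o=-c[2].T@c[3]
    return o+r*((z-o[2])/r[:,2])[:,None]
def tri(c1,u1,c2,u2):
    a=[cv2.undistortPoints(np.array(u,float).reshape(-1,1,2),c[0],c[1]).reshape(2,1) for c,u in((c1,u1),(c2,u2))]
    X=cv2.triangulatePoints(np.c_[c1[2],c1[3]],np.c_[c2[2],c2[3]],a[0],a[1]).ravel();return X[:3]/X[3]
np.set_printoptions(precision=4,suppress=True)
E
cat > a.py <<'E'
from h import *
s=arm.observe();print(s)
for n in('scene','side','wrist'):
    c=cam(n,arm.observe());im=eyes.get_image(n);cv2.imwrite(f'pics/{n}0.png',im)
    print(n,'cam at',-c[2].T@c[3])
    for k in('screw','screw_knob','splitter','boss_mouth','turntable','dye_jar','spool'):
        for r in eyes.tip_of(k,n)[:4]:
            w=toworld(c,r['point']);print(' ',k,round(r['p'],2),w,proj(c,w)[0])
print(arm.observe()['t'])
E
python3 a.py
```

```text
pics
{'t': 0.0, 'joint_positions': array([ 1.1811,  0.3218, -0.0701,  1.4517,  0.0226,  1.3708, -0.0569]), 'dq': array([ 0.0011, -0.0004, -0.0002,  0.0003, -0.0016,  0.0009, -0.0001]), 'effort': array([ -0.0026, -49.3579,  -0.3834, -31.4334,   0.0131,   0.0114,
         0.    ]), 'position': array([ 0.2551, -0.5972,  0.2302]), 'orientation': array([-3.0759, -0.6297,  0.0008]), 'ft_force': array([-1.2958,  0.8088,  0.1548]), 'wrist_torque': array([ 0.0178,  0.0753, -0.0117]), 'grip_width': 0.9989462717835752}
scene cam at [ 1.0747 -0.8403  1.1082]
  screw 0.61 [ 0.479  -0.1947  0.0311] [191.0205 228.9385]
  screw_knob 0.45 [ 0.4832 -0.1939  0.0935] [190.1449 215.415 ]
  boss_mouth 0.69 [0.5535 0.174  0.0499] [275.0927 157.9853]
  turntable 0.86 [ 0.55   -0.2034  0.014 ] [210.0514 244.5733]
  dye_jar 0.72 [ 0.6453 -0.3969 -0.0033] [199.7145 314.5372]
  dye_jar 0.65 [ 0.5785 -0.2531  0.0315] [208.1255 257.4579]
  dye_jar 0.51 [ 0.5622 -0.3973 -0.0005] [173.8839 299.8579]
  spool 0.64 [ 0.5889 -0.148   0.0292] [231.6724 233.5785]
side cam at [0.4319 1.0362 1.3856]
  screw 0.56 [ 0.4789 -0.1911  0.0307] [296.111  157.5632]
  screw_knob 0.6 [ 0.4768 -0.1927  0.0954] [297.8239 145.0933]
  splitter 0.69 [ 0.5533  0.1734 -0.0012] [261.0481 243.7389]
  splitter 0.28 [ 0.7652  0.0117 -0.0008] [208.131  196.8517]
  splitter 0.23 [ 0.4575 -0.4629  0.0004] [307.9384 113.6712]
  boss_mouth 0.9 [0.5551 0.172  0.0545] [260.6351 233.9048]
  turntable 0.71 [ 0.5481 -0.204   0.0226] [277.6482 154.3228]
  dye_jar 0.75 [ 0.6446 -0.3972 -0.0016] [259.652  120.3346]
  dye_jar 0.64 [ 0.577  -0.2487  0.0358] [271.6119 142.3112]
  dye_jar 0.58 [ 0.5643 -0.3927  0.0034] [279.5044 122.3325]
  spool 0.41 [ 0.5951 -0.1514  0.034 ] [262.9978 161.3671]
wrist cam at [ 0.3259 -0.5689  0.3736]
1.2
```

View pics/scene0.png

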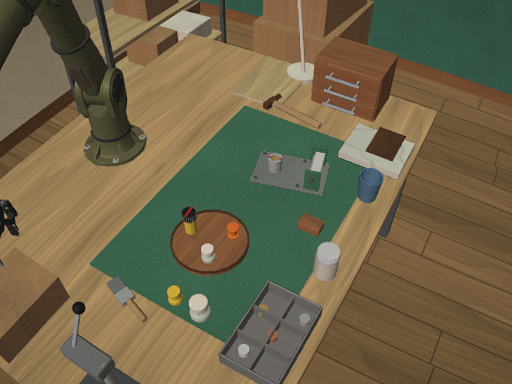

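View pics/side0.png

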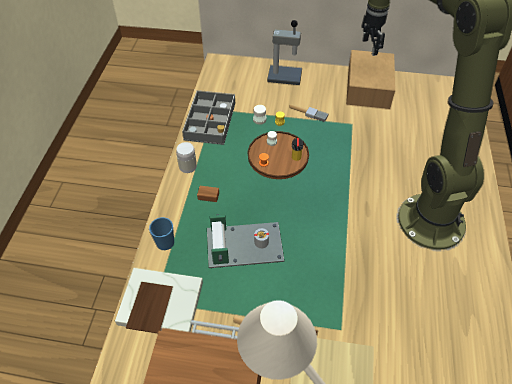

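View pics/wrist0.png

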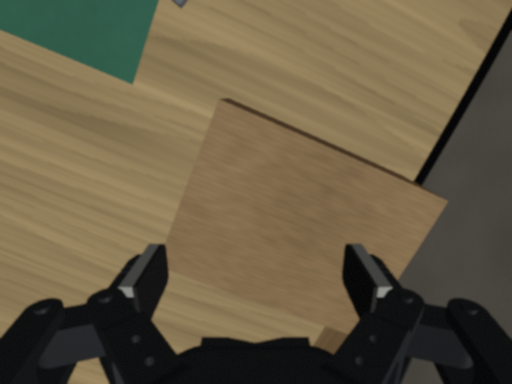

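Run:
```python
import cv2
a=cv2.imread('pics/scene0.png')
cv2.imwrite('pics/z1.png',cv2.resize(a[190:290,130:280],None,fx=5,fy=5,interpolation=cv2.INTER_CUBIC))
cv2.imwrite('pics/z2.png',cv2.resize(a[130:220,230:340],None,fx=6,fy=6,interpolation=cv2.INTER_CUBIC))
a=cv2.imread('pics/side0.png')
cv2.imwrite('pics/z3.png',cv2.resize(a[110:270,200:340],None,fx=3.7,fy=3.7,interpolation=cv2.INTER_CUBIC))
```

```text
(no output)
```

View pics/z1.png

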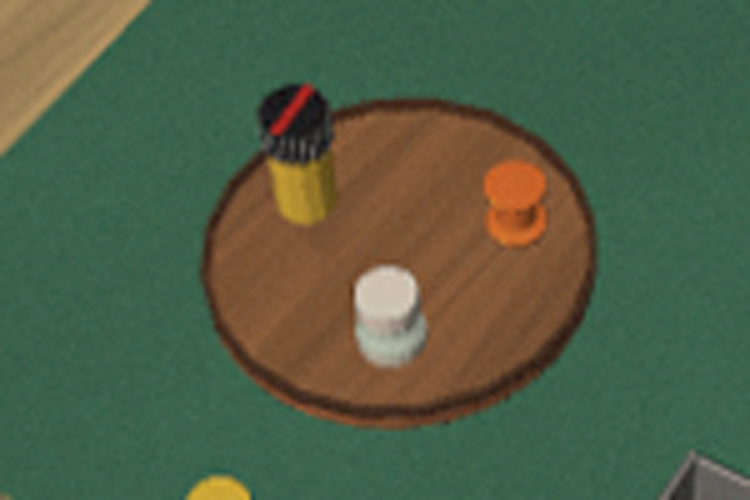

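View pics/z2.png

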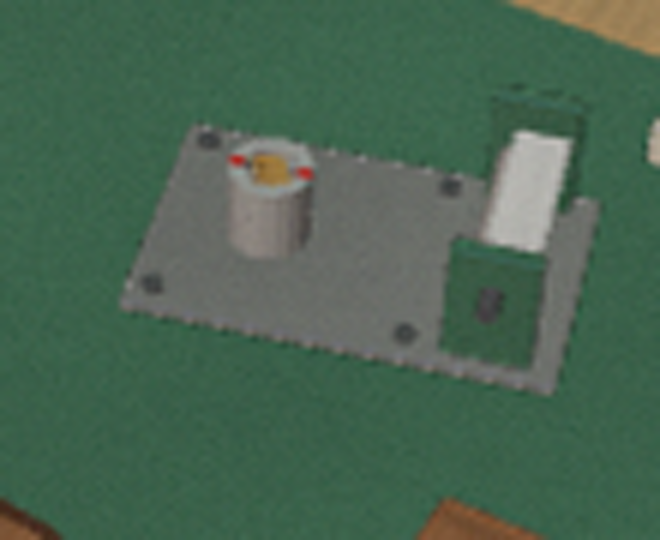

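View pics/z3.png

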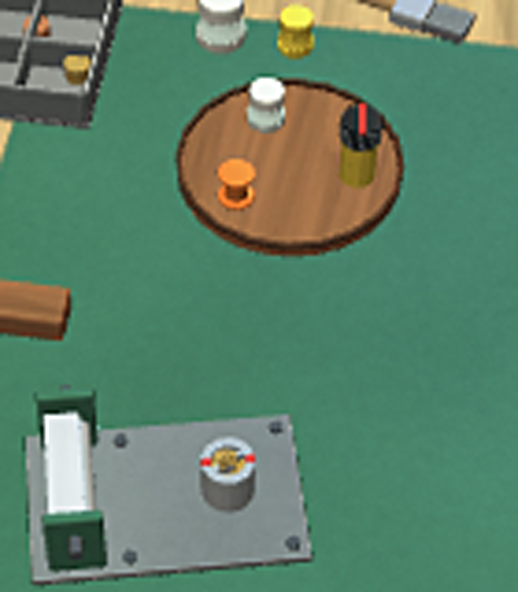

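Run:
```python
from h import *
c=cam('scene')
k=onplane(c,[[185,216.4],[192.4,207.6]],.110);print(k,np.degrees(np.arctan2(*(k[1]-k[0])[1::-1])))
k=onplane(c,[[269.7,156.7],[281,158.8]],.055);print(k,k.mean(0),np.degrees(np.arctan2(*(k[1]-k[0])[1::-1])))
print(eyes.camera_model('wrist'))
print(Rn.from_rotvec(arm.observe()['orientation']).as_matrix())
```

```text
[[ 0.4827 -0.2145  0.11  ]
 [ 0.4816 -0.1779  0.11  ]] 91.64349679079935
[[0.5379 0.1656 0.055 ]
 [0.5744 0.1755 0.055 ]] [0.5561 0.1706 0.055 ] 15.140326537692584
{'fx': 303.53815368801156, 'fy': 303.53815368801156, 'cx': 254.83488825895847, 'cy': 189.1249778440041, 'dist': array([-0.0508,  0.    ,  0.    ,  0.    ,  0.    ]), 'T_tool_cam': array([[ 0.    , -0.9534, -0.3017,  0.0761],
       [ 1.    ,  0.0001, -0.0002,  0.0012],
       [ 0.0003, -0.3017,  0.9534, -0.1422],
       [ 0.    ,  0.    ,  0.    ,  1.    ]])}
[[ 0.9196  0.3929  0.    ]
 [ 0.3929 -0.9196 -0.0001]
 [-0.      0.0001 -1.    ]]
```

send_rows --increments '[0.012, -0.009, 0, 0, 100, 0.0244, -0.0189, 0.001, 0, 100, 0.0244, -0.0189, 0.001, 0, 100, 0.0244, -0.0189, 0.001, 0, 100, 0.0244, -0.0189, 0.001, 0, 100, 0.0244, -0.0189, 0.001, 0, 100, 0.0244, -0.0189, 0.001, 0, 100, 0.0244, -0.0189, 0.001, 0, 100, 0.0244, -0.0189, 0.001, 0, 100, 0.0244, -0.0189, 0.001, 0, 100, 0.0244, -0.0189, 0.001, 0, 100, 0.0244, -0.0189, 0.001, 0, 100, 0.0244, -0.0189, 0.001, 0, 100, 0.0244, -0.0189, 0.001, 0, 100, 0.0244, -0.0189, 0.001, 0, 100, 0.012, -0.0094, 0.001, 0.112, 100, 0, 0, 0, 0.112, 100, 0, 0, 0, 0.112, 100, 0, 0, 0, 0.112, 100, 0, 0, 0, 0.112, 100]'

```text
t: 2.87
position: [0.4802, -0.1924, 0.2164]
orientation: [3.131, -0.252, -0.0]
ft_force: [-0.1, -0.1, -0.7]
grip_width: 0.999
```

```bash
cat > b.py <<'E'
from h import *
import sys
tag=sys.argv[1];names=sys.argv[2:]
s=arm.observe();c=cam('wrist',s);im=eyes.get_image('wrist');cv2.imwrite(f'pics/w{tag}.png',im)
import pickle;pickle.dump(c,open(f'pics/w{tag}.pkl','wb'))
R=Rn.from_rotvec(s['orientation']).as_matrix()
print('t',s['t'],'pos',s['position'],'psi',np.degrees(np.arctan2(R[1,0],R[0,0])),'q',s['joint_positions'],'F',s['ft_force'],'tq',s['wrist_torque'],'w',s['grip_width'])
for k in names:
    for r in eyes.tip_of(k,'wrist')[:3]:
        w=toworld(c,r['point']);print(' ',k,round(r['p'],2),w,proj(c,w)[0])
E
python3 b.py 1 screw_knob turntable
```

```text
t 2.8667 pos [ 0.4802 -0.1924  0.2164] psi -9.189301090918391 q [ 0.7117  0.0663 -0.3969  1.7855  0.0269  1.2951 -1.4229] F [-0.0724 -0.0868 -0.737 ] tq [-0.005   0.0268 -0.0075] w 0.9988890766404771
  screw_knob 0.56 [ 0.4776 -0.1931  0.0987] [254.2763 186.1086]
  turntable 0.8 [ 0.5489 -0.1995  0.017 ] [249.6764 101.2472]
  turntable 0.67 [ 0.4819 -0.1948  0.0952] [255.3894 180.1423]
  turntable 0.39 [ 0.5916 -0.1491  0.0307] [193.523   67.0927]
```

View pics/w1.png

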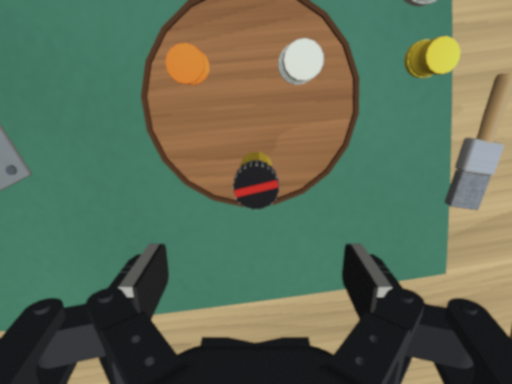

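send_rows --increments '[0, 0.03, 0.01, 0, 100, 0, 0.03, 0.01, 0, 100, 0, 0, 0, 0, 100, 0, 0, 0, 0, 100]'

```text
t: 3.35
position: [0.4698, -0.2544, 0.1955]
orientation: [-3.131, 0.247, 0.003]
ft_force: [0.6, 0.3, -0.8]
grip_width: 1.001
```

```bash
python3 b.py 2 screw_knob
python3 - <<'E'
import cv2
a=[cv2.resize(cv2.imread(f'pics/w{i}.png')[140:230,x:x+90],None,fx=4.3,fy=4.3,interpolation=cv2.INTER_CUBIC) for i,x in((1,210),(2,115))]
cv2.imwrite('pics/z4.png',cv2.hconcat(a))
E
```

```text
t 3.35 pos [ 0.4698 -0.2544  0.1955] psi -9.01291617120206 q [ 0.7693  0.1156 -0.3455  1.776   0.041   1.2588 -1.3149] F [ 0.6185  0.3451 -0.8064] tq [ 0.0326 -0.0168 -0.0367] w 1.0013259638754692
  screw_knob 0.82 [ 0.4795 -0.1917  0.1007] [176.0561 191.4313]
```

View pics/w2.png

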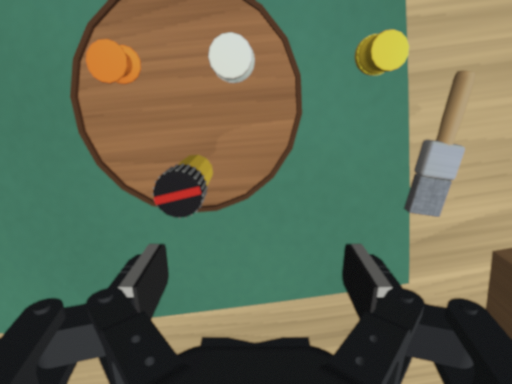

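View pics/z4.png

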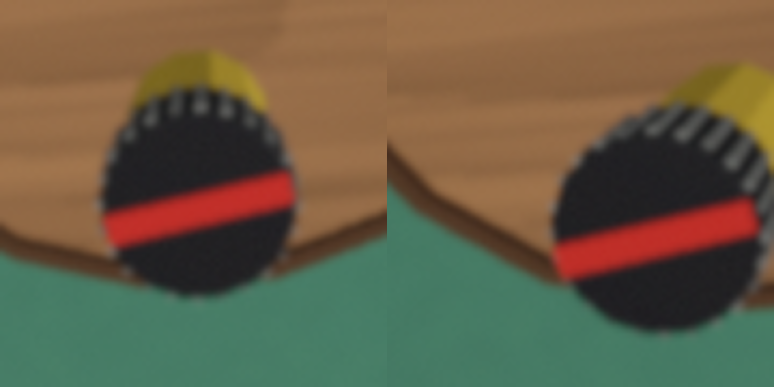

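Run:
```python
from h import *
import pickle
c1,c2=[pickle.load(open(f'pics/w{i}.pkl','rb')) for i in(1,2)]
A=np.array([[107,232],[293,188]])/4.3+[210,140];B=np.array([[557-387,263],[756-387,215]])/4.3+[115,140]
X=np.array([tri(c1,a,c2,b) for a,b in zip(A,B)]);print(X,X.mean(0))
for c,u in((c1,A),(c2,B)):
    k=onplane(c,u,.110);print(k.mean(0),np.degrees(np.arctan2(*(k[1]-k[0])[1::-1])))
s=cam('scene');print(onplane(s,[[189,211.8]],.11))
```

```text
[[ 0.4772 -0.1761  0.1113]
 [ 0.4797 -0.2141  0.1091]] [ 0.4785 -0.1951  0.1102]
[ 0.4783 -0.195   0.11  ] -85.26466027303282
[ 0.4785 -0.195   0.11  ] -85.03712331339813
[[ 0.4824 -0.1954  0.11  ]]
```

send_rows --increments '[0, -0.02, 0.01, 0, 100, 0, -0.02, 0.01, 0, 100, -0.0007, -0.02, 0.01, 0, 100, 0, 0, 0.015, 0, 100, 0, 0, 0.015, 0, 100, 0, 0, 0.015, 0, 100, 0, 0, 0.015, 0, 100, 0, 0, 0, 0, 100, 0, 0, 0, 0, 100]'

```text
t: 4.2
position: [0.4797, -0.1924, 0.1064]
orientation: [-3.132, 0.241, 0.001]
ft_force: [-0.3, -0.1, 0.2]
grip_width: 1.0
```

send_rows --increments '[-0.0008, 0.0028, 0.01, 0, 100, 0, 0, 0.0105, 0, 100, 0, 0, 0.0105, 0, 100, 0, 0, 0, 0, 100, 0, 0, 0, 0, 80]' --force 40

```text
t: 4.62
position: [0.4778, -0.1961, 0.0744]
orientation: [-3.131, 0.245, 0.003]
ft_force: [-0.4, 0.2, 0.4]
grip_width: 0.883
```

send_rows --increments '[0, 0, 0, 0, 55, 0, 0, 0, 0, 30, 0, 0, 0, 0, 30, 0, 0, 0, 0, 30, 0, 0, 0, 0, 30, 0, 0, 0, 0, 30]' --force 40

```text
t: 5.12
position: [0.4791, -0.1967, 0.076]
orientation: [3.131, -0.245, 0.002]
ft_force: [-0.2, 0.2, 3.7]
grip_width: 0.459
```

```bash
python3 b.py 3
```

```text
t 5.1167 pos [ 0.4791 -0.1967  0.076 ] psi -8.948967203406742 q [ 0.696   0.2008 -0.3905  1.9434  0.09    1.0125 -1.462 ] F [-0.2168  0.1705  3.7031] tq [-0.0463 -0.0406  0.0345] w 0.4593248309681034
```

View pics/w3.png

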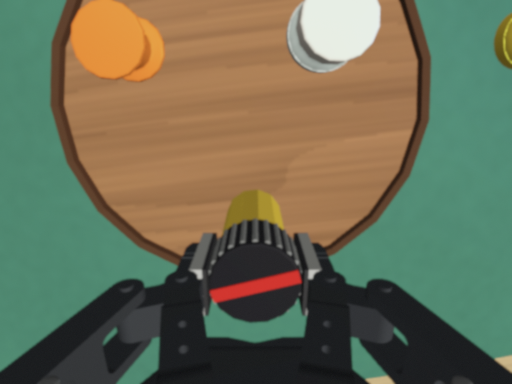

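send_rows --increments '[0, 0, -0.004, 0, 30, 0, 0, -0.008, 0, 30, 0, 0, -0.01, 0, 30, 0, 0, -0.01, 0, 30, 0, 0, -0.01, 0, 30, 0, 0, -0.01, 0, 30, 0, 0, -0.012, 0, 30, 0, 0, -0.012, 0, 30, 0, 0, -0.012, 0, 30, 0, 0, -0.012, 0, 30, 0, 0, 0, 0, 30, 0, 0, 0, 0, 30, 0, 0, 0, 0, 30]' --force 40

```text
t: 6.25
position: [0.4781, -0.1963, 0.1749]
orientation: [-3.132, 0.245, 0.001]
ft_force: [-0.7, -0.3, -1.9]
grip_width: 0.459
```

```bash
python3 b.py 4 screw_knob
python3 - <<'E'
from h import *
im=eyes.get_image('scene');cv2.imwrite('pics/s4.png',cv2.resize(im[150:290,130:310],None,fx=4,fy=4))
E
```

```text
t 6.25 pos [ 0.4781 -0.1963  0.1749] psi -8.956859117343798 q [ 0.7124  0.0958 -0.3939  1.8408  0.0393  1.2133 -1.4207] F [-0.6541 -0.2601 -1.85  ] tq [-0.001   0.0485 -0.0371] w 0.4588197995974071
  screw_knob 0.88 [ 0.4776 -0.1934  0.1973] [245.3936 272.7796]
```

View pics/w4.png

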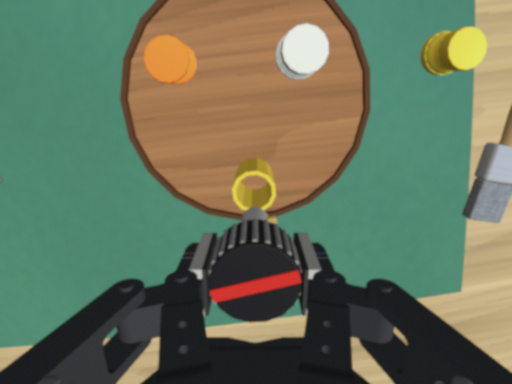

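View pics/s4.png

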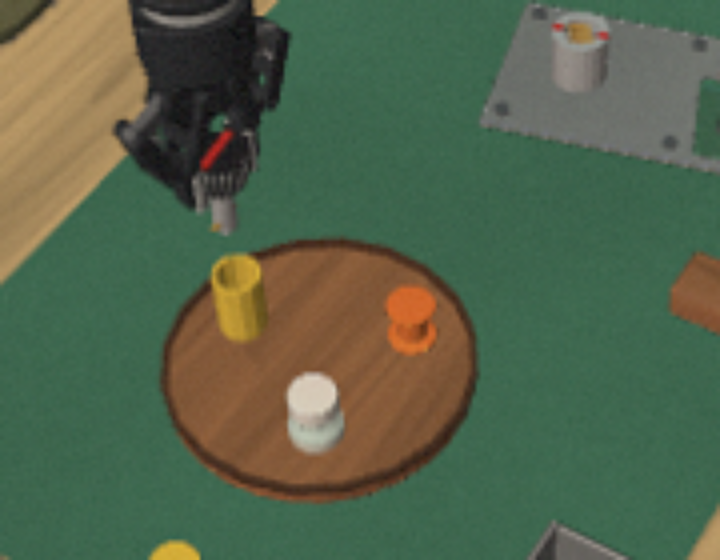

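send_rows --increments '[0.0006, -0.01, 0, 0, 30, 0.0012, -0.0235, 0, 0, 30, 0.0012, -0.0235, 0, 0, 30, 0.0012, -0.0235, 0, 0, 30, 0.0012, -0.0235, 0, 0, 30, 0.0012, -0.0235, 0, 0, 30, 0.0012, -0.0235, 0, 0, 30, 0.0012, -0.0235, 0, 0, 30, 0.0012, -0.0235, 0, 0, 30, 0.0012, -0.0235, 0, 0, 30, 0.0012, -0.0235, 0, 0, 30, 0.0012, -0.0235, 0, 0, 30, 0.0012, -0.0235, 0, 0, 30, 0.0012, -0.0235, 0, 0, 30, 0.0012, -0.0235, 0, 0, 30, 0.0012, -0.0235, 0, 0, 30, 0.0007, -0.0135, 0, -0.09, 30, 0, 0, 0, -0.09, 30, 0, 0, 0, 0, 30, 0, 0, 0, 0, 30]'

```text
t: 8.07
position: [0.5555, 0.1724, 0.1748]
orientation: [3.141, 0.034, -0.002]
ft_force: [-0.7, 1.1, -1.4]
grip_width: 0.458
```

```bash
python3 b.py 5 boss_mouth screw_knob splitter
```

```text
t 8.0667 pos [0.5555 0.1724 0.1748] psi 1.2505890640004291 q [ 0.2464  0.2808 -0.6955  1.6803  0.1879  1.2498 -2.0386] F [-0.7114  1.0739 -1.404 ] tq [-0.0189  0.0278  0.028 ] w 0.4584882752595723
  boss_mouth 0.97 [0.5534 0.1719 0.0509] [253.6313 183.3257]
  screw_knob 0.63 [0.5555 0.1736 0.1969] [248.905  270.1669]
  splitter 0.9 [ 0.5519  0.1715 -0.0021] [254.188 170.735]
```

View pics/w5.png

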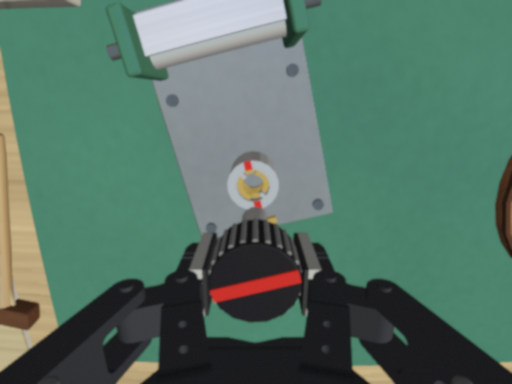

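send_rows --increments '[0, 0.03, 0, 0, 30, 0, 0.03, 0, 0, 30, 0, 0, 0, 0, 30, 0, 0, 0, 0, 30, 0, 0, 0, 0, 30]'

```text
t: 8.68
position: [0.5574, 0.1119, 0.1755]
orientation: [-3.141, -0.035, -0.0]
ft_force: [0.2, 0.4, -1.7]
grip_width: 0.458
```

```bash
python3 b.py 6 boss_mouth
python3 - <<'E'
import cv2
a=[cv2.resize(cv2.imread(f'pics/w{i}.png')[140:230,x:x+90],None,fx=4.3,fy=4.3,interpolation=cv2.INTER_CUBIC) for i,x in((5,210),(6,125))]
cv2.imwrite('pics/z6.png',cv2.hconcat(a))
cv2.imwrite('pics/z7.png',cv2.resize(cv2.imread('pics/w5.png')[210:330,190:320],None,fx=5,fy=5,interpolation=cv2.INTER_CUBIC))
E
```

```text
t 8.6833 pos [0.5574 0.1119 0.1755] psi 1.2649689178956776 q [ 0.3401  0.2434 -0.6702  1.7131  0.1586  1.2399 -1.9162] F [ 0.2234  0.3849 -1.6528] tq [ 0.1062  0.0075 -0.0407] w 0.45818638434652403
  boss_mouth 0.63 [0.5532 0.1728 0.0507] [187.1317 184.0174]
  boss_mouth 0.43 [0.5576 0.1109 0.1441] [254.1915 222.2591]
```

View pics/w6.png

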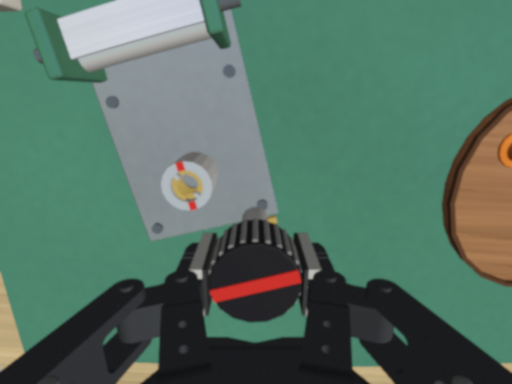

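View pics/z6.png

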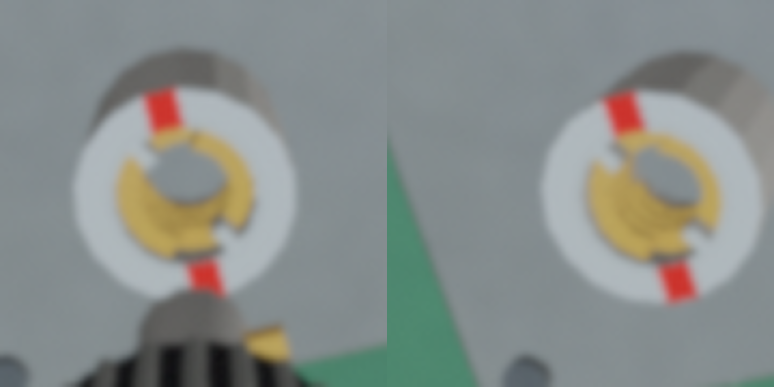

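View pics/z7.png

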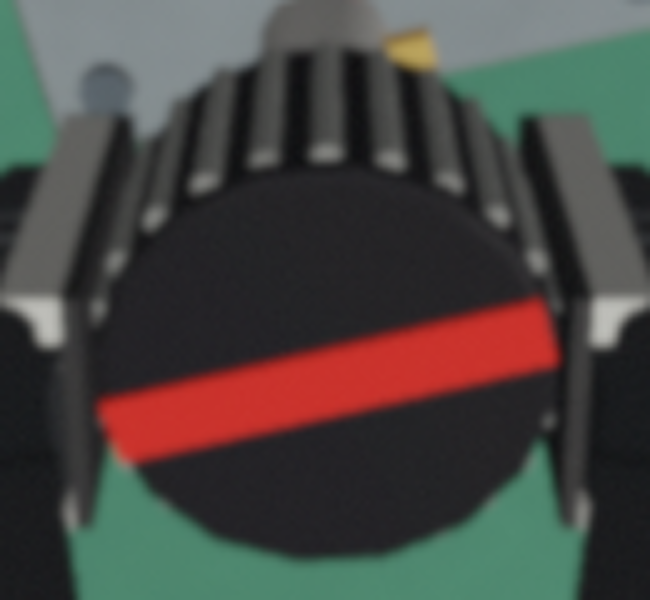

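Run:
```python
from h import *
import pickle
c5,c6=[pickle.load(open(f'pics/w{i}.pkl','rb')) for i in(5,6)]
A=np.array([[163,111],[205,281],[184.5,195.5]])/4.3+[210,140];B=np.array([[239,113],[290,281],[265,195.5]])/4.3+[125,140]
X=np.array([tri(c5,a,c6,b) for a,b in zip(A,B)]);print(X)
for c,u in((c5,A),(c6,B)):
    k=onplane(c,u,.055);print(k[:2].mean(0),k[2],np.degrees(np.arctan2(*(k[0]-k[1])[1::-1])),np.linalg.norm(k[0]-k[1]))
T=np.array([0.5555,0.1724,0.1748]);psi=np.radians(1.25)
S=np.array([[115,432],[550,332],[328,163],[320,558],[215,195],[460,200],[215,520],[450,500]])/5+[190,210]
for h in(.032,.034,.036,.038):
  k=onplane(c5,S,T[2]+h)
  P=k[:,:2];a=np.c_[2*P,np.ones(len(P))];s=np.linalg.lstsq(a,(P**2).sum(1),rcond=None)[0];r=np.sqrt(s[2]+s[0]**2+s[1]**2)
  v=s[:2]-T[:2];print(h,'centre-TCP world',v,'r',r,'res',np.linalg.norm(P-s[:2],axis=1)-r,'stripe',np.degrees(np.arctan2(*(k[1]-k[0])[1::-1])))
# nose/shank: expected projections for tool-offset hypotheses
for dx,dy in((0,0),(-.002,0),(.002,0),(0,.002)):
  print(dx,dy,proj(c5,[T+[dx,dy,.0352-.078]]),proj(c5,[T+[dx,dy,.0352-.0785+.0]]))
```

```text
[[0.5703 0.1774 0.053 ]
 [0.5338 0.1678 0.0549]
 [0.5525 0.1726 0.0538]]
[0.5521 0.1726 0.055 ] [0.5526 0.1726 0.055 ] 14.438474104876562 0.03831627027296161
[0.5524 0.1723 0.055 ] [0.5531 0.1723 0.055 ] 13.90066401824624 0.03798005473940469
0.032 centre-TCP world [-0.     -0.0014] r 0.019087256559998142 res [ 0.0002  0.0003  0.0002  0.0011 -0.0005  0.0003 -0.0004 -0.0013] stripe -73.57041889084367
0.034 centre-TCP world [ 0.0014 -0.0014] r 0.018740633440692354 res [ 0.0002  0.0003  0.0002  0.0011 -0.0005  0.0003 -0.0004 -0.0013] stripe -73.57041889084383
0.036 centre-TCP world [ 0.0027 -0.0013] r 0.018394010321390368 res [ 0.0002  0.0003  0.0002  0.0011 -0.0005  0.0003 -0.0004 -0.0012] stripe -73.57041889084383
0.038 centre-TCP world [ 0.0041 -0.0013] r 0.018047387202093944 res [ 0.0002  0.0003  0.0002  0.0011 -0.0005  0.0003 -0.0004 -0.0012] stripe -73.57041889084384
0 0 [[252.5863 215.3536]] [[252.5914 215.0617]]
-0.002 0 [[252.5271 218.1613]] [[252.5322 217.8637]]
0.002 0 [[252.646  212.5282]] [[252.6509 212.2421]]
0 0.002 [[249.5451 215.2922]] [[249.5574 215.0004]]
```

Run:
```python
from h import *
import pickle
c5=pickle.load(open('pics/w5.pkl','rb'));T=np.array([0.5555,0.1724,0.1748])
im=cv2.imread('pics/w5.png')
out=[]
th=np.linspace(0,2*np.pi,60)
for (dx,dy,h) in((0,-.0014,.0345),(0.0015,-.0014,.0345),(-.0015,-.0014,.0345)):
    f=6;x0,y0=185,185
    a=cv2.resize(im[y0:y0+145,x0:x0+140],None,fx=f/2.2,fy=f/2.2,interpolation=cv2.INTER_CUBIC);f=f/2.2
    for r,z,col in((.004,-.078,(255,0,255)),(.0085,-.072,(0,255,255)),(.020,0,(0,255,0)),(.020,-.026,(255,255,0)),(.0135,-.064,(0,128,255))):
        P=T+np.c_[dx+r*np.cos(th),dy+r*np.sin(th),0*th+h+z]
        u=((proj(c5,P)-[x0,y0]+.5)*f).astype(int)
        cv2.polylines(a,[u.reshape(-1,1,2)],True,col,1)
    out.append(a[:, :266*1] if 0 else cv2.resize(a,(266,275)) if 0 else a)
cv2.imwrite('pics/z8.png',cv2.resize(cv2.hconcat(out[:2]),(764,396)))
cv2.imwrite('pics/z9.png',out[2])
```

```text
(no output)
```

View pics/z8.png

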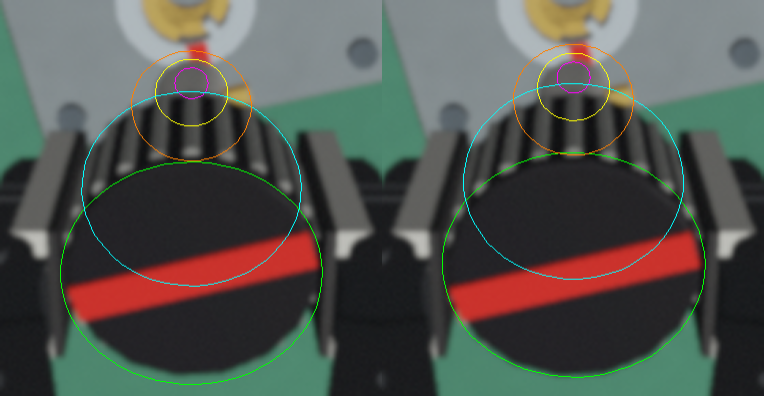

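View pics/z9.png

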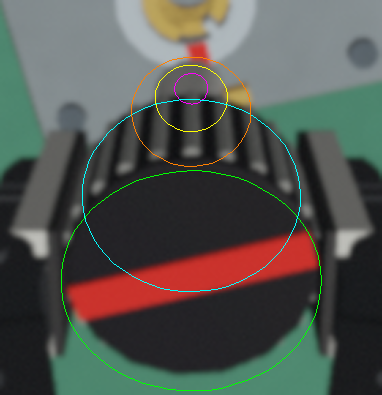

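send_rows --increments '[-0.0013, -0.015, 0.01, 0, 30, -0.0014, -0.02, 0.012, 0, 30, -0.0013, -0.017, 0.012, 0, 30, 0, -0.01, 0.012, 0, 30, 0, 0, 0.012, 0, 30, 0, 0, 0.0065, 0, 30, 0, 0, 0, 0, 30, 0, 0, 0, 0, 30, 0, 0, 0, 0, 30]'

```text
t: 9.53
position: [0.5527, 0.173, 0.1114]
orientation: [3.141, 0.035, 0.002]
ft_force: [0.6, 0.6, -1.2]
grip_width: 0.454
```

```bash
python3 b.py 7
python3 - <<'E'
from h import *
a=eyes.get_image('scene');b=eyes.get_image('side')
cv2.imwrite('pics/zA.png',cv2.hconcat([cv2.resize(a[120:200,235:315],(390,390),interpolation=cv2.INTER_CUBIC),cv2.resize(b[190:270,220:300],(390,390),interpolation=cv2.INTER_CUBIC)]))
E
```

```text
t 9.5333 pos [0.5527 0.173  0.1114] psi 1.2768736331289772 q [ 0.229   0.3344 -0.6826  1.7565  0.2315  1.1315 -2.0741] F [ 0.5818  0.5799 -1.2049] tq [-0.0425 -0.0358  0.0018] w 0.4539789856671332
```

View pics/zA.png

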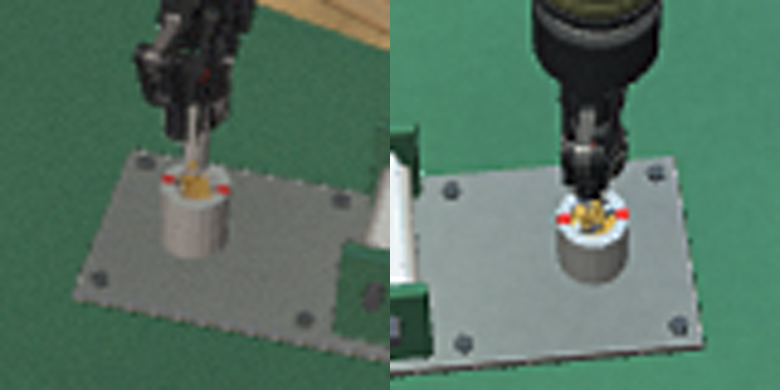

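View pics/w7.png

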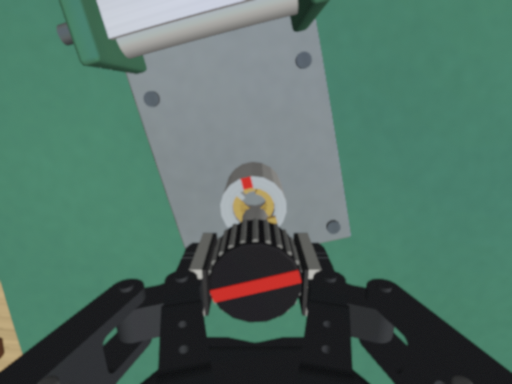

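send_rows --increments '[-0.0007, -0.0008, 0.006, 0, 30, 0, 0, 0.006, 0, 30, 0, 0, 0.006, 0, 30, 0, 0, 0.005, 0, 30, 0, 0, 0, 0, 30]'

```text
t: 10.1
position: [0.5511, 0.1742, 0.0864]
orientation: [3.141, 0.037, -0.001]
ft_force: [1.6, -0.1, -2.3]
grip_width: 0.462
```

send_rows --increments '[0, 0, 0.002, 0, 30, 0, 0, 0.002, 0, 30, 0, 0, 0, 0, 30]'

```text
t: 10.35
position: [0.5514, 0.1746, 0.0836]
orientation: [3.141, 0.037, 0.0]
ft_force: [0.8, 0.0, -2.4]
grip_width: 0.461
```

send_rows --increments '[0, 0, 0.0015, 0, 30, 0, 0, 0.0015, 0, 30, 0, 0, 0, 0, 30]'

```text
t: 10.6
position: [0.5515, 0.1747, 0.0807]
orientation: [3.141, 0.037, 0.001]
ft_force: [1.9, -1.1, -1.9]
grip_width: 0.457
```

send_rows --increments '[0, 0, 0.001, 0, 30, 0, 0, 0.001, 0, 30, 0, 0, 0, 0, 30]'

```text
t: 10.85
position: [0.5518, 0.1747, 0.0797]
orientation: [3.141, 0.037, 0.002]
ft_force: [-0.0, -1.8, 3.3]
grip_width: 0.46
```

send_rows --increments '[0, 0, 0.001, 0, 30, 0, 0, 0, 0, 30, 0, 0, 0, 0, 30]'

```text
t: 11.1
position: [0.552, 0.1748, 0.0795]
orientation: [3.141, 0.037, 0.003]
ft_force: [-0.7, -2.6, 9.5]
grip_width: 0.458
```

```bash
python3 b.py 8
python3 - <<'E'
from h import *
a=eyes.get_image('scene');b=eyes.get_image('side')
cv2.imwrite('pics/zB.png',cv2.hconcat([cv2.resize(a[120:200,235:315],(390,390),interpolation=cv2.INTER_CUBIC),cv2.resize(b[190:270,220:300],(390,390),interpolation=cv2.INTER_CUBIC)]))
E
```

```text
t 11.1 pos [0.552  0.1748 0.0795] psi 1.3570769729765169 q [ 0.2138  0.3699 -0.672   1.7856  0.2602  1.0745 -2.0973] F [-0.7495 -2.6041  9.4976] tq [-0.4408  0.2553  0.0242] w 0.4584757627519229
```

View pics/zB.png

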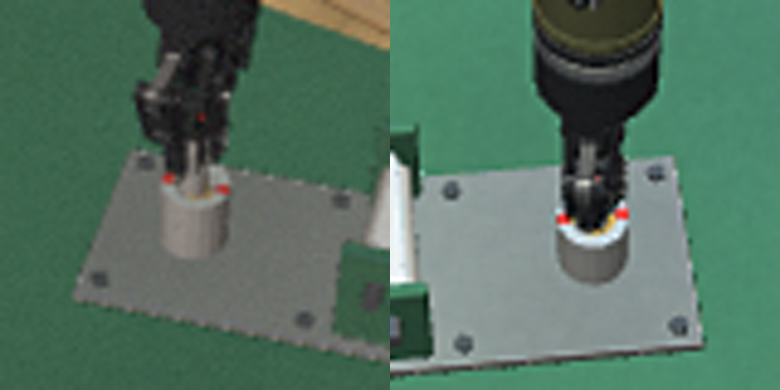

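View pics/w8.png

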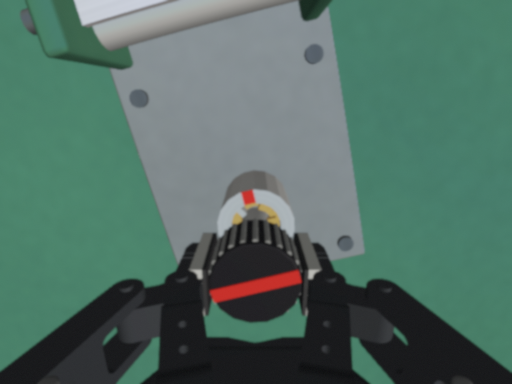

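send_rows --increments '[0, 0.0003, 0, -0.06, 30, 0, 0.0003, -0.0001, -0.08, 30, 0, 0, -0.0002, -0.08, 30, 0, 0, -0.0002, -0.08, 30, 0, 0, -0.0002, -0.08, 30, 0, 0, -0.0002, -0.08, 30]'

```text
t: 11.75
position: [0.5523, 0.175, 0.0805]
orientation: [-3.049, -0.758, -0.004]
ft_force: [0.3, -0.9, 6.9]
grip_width: 0.457
```

send_rows --increments '[0, 0, -0.0002, -0.08, 30, 0, 0, -0.0002, -0.08, 30, 0, 0, -0.0002, -0.08, 30, 0, 0, -0.0001, -0.08, 30, 0, 0, 0, -0.08, 30]'

```text
t: 12.17
position: [0.5523, 0.1748, 0.0813]
orientation: [2.837, 1.349, 0.004]
ft_force: [-0.1, -1.1, 9.7]
grip_width: 0.458
```

```bash
python3 b.py 9
```

```text
t 12.1667 pos [0.5523 0.1748 0.0813] psi 50.853201870917516 q [ 0.3363  0.4121 -0.8285  1.7804  0.3391  1.0955 -1.291 ] F [-0.0511 -1.0703  9.6519] tq [-0.2598  0.119  -0.0857] w 0.45825157020653007
```

View pics/w9.png

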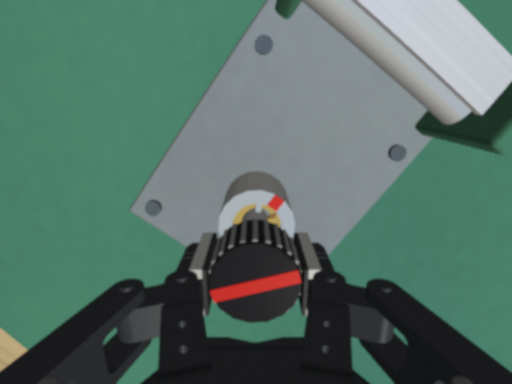

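send_rows --increments '[0, 0, -0.0001, -0.07, 30, 0, 0, 0, -0.07, 30, 0, 0, 0, -0.07, 30, 0, 0, 0, 0, 30]'

```text
t: 12.55
position: [0.5525, 0.1752, 0.0816]
orientation: [2.68, 1.638, 0.005]
ft_force: [0.1, -0.5, 9.8]
grip_width: 0.458
```

send_rows --increments '[0, 0, 0, -0.06, 30, 0, 0, 0, -0.06, 30, 0, 0, 0, 0, 30]'

```text
t: 12.8
position: [0.5529, 0.1754, 0.0816]
orientation: [2.578, 1.795, 0.006]
ft_force: [1.0, -0.6, 9.5]
grip_width: 0.455
```

send_rows --increments '[0, 0, 0.0002, -0.05, 30, 0, 0, 0, -0.05, 30, 0, 0, 0, 0, 30]'

```text
t: 13.05
position: [0.5531, 0.1753, 0.0814]
orientation: [2.485, 1.92, 0.007]
ft_force: [1.0, 0.4, 8.9]
grip_width: 0.46
```

send_rows --increments '[0, 0, 0, -0.05, 30, 0, 0, 0, -0.05, 30, 0, 0, 0, 0, 30]'

```text
t: 13.3
position: [0.5529, 0.1752, 0.081]
orientation: [2.386, 2.042, 0.006]
ft_force: [0.3, 0.7, 0.1]
grip_width: 0.455
```

send_rows --increments '[0, 0, 0.001, -0.02, 30, 0, 0, 0.001, -0.02, 30, 0, 0, 0.001, 0, 30, 0, 0, 0, 0, 30]'

```text
t: 13.63
position: [0.5518, 0.174, 0.076]
orientation: [2.347, 2.087, 0.001]
ft_force: [3.7, -0.2, -1.7]
grip_width: 0.458
```

send_rows --increments '[0, 0, 0.001, 0, 30, 0, 0, 0.001, 0, 30, 0, 0, 0, 0, 30]'

```text
t: 13.88
position: [0.5519, 0.1743, 0.0757]
orientation: [2.347, 2.087, 0.001]
ft_force: [0.3, -1.0, 9.7]
grip_width: 0.454
```

send_rows --increments '[0, 0, 0, 0.06, 30, 0, 0, 0.0002, 0.09, 30, 0, 0, 0.0002, 0.09, 30, 0, 0, 0.0002, 0.09, 30, 0, 0, 0.0002, 0.09, 30, 0, 0, 0.0002, 0.09, 30]'

```text
t: 14.38
position: [0.5519, 0.1743, 0.0746]
orientation: [2.8, 1.421, 0.002]
ft_force: [1.0, -2.5, 8.9]
grip_width: 0.458
```

```bash
python3 b.py 10
```

```text
t 14.3833 pos [0.5519 0.1743 0.0746] psi 53.82261076616308 q [ 0.3382  0.4226 -0.8317  1.786   0.3507  1.0867 -1.2473] F [ 1.0263 -2.5444  8.8998] tq [-0.4412 -0.1996  0.0703] w 0.458225796224488
```

View pics/w10.png

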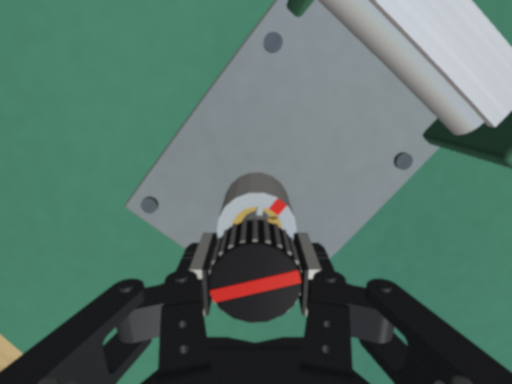

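send_rows --increments '[0, 0, 0.0002, 0.09, 30, 0, 0, 0.0002, 0.09, 30, 0, 0, 0.0002, 0.09, 30, 0, 0, 0.0002, 0.09, 30, 0, 0, 0.0002, 0.09, 30, 0, 0, 0.0002, 0.09, 30, 0, 0, 0.0002, 0.09, 30]'

```text
t: 15.02
position: [0.5519, 0.1738, 0.0733]
orientation: [3.103, 0.483, 0.001]
ft_force: [1.1, -1.3, 8.0]
grip_width: 0.455
```

send_rows --increments '[0, 0, 0.0002, 0.09, 30, 0, 0, 0.0002, 0.09, 30, 0, 0, 0.0002, 0.09, 30, 0, 0, 0.0002, 0.09, 30, 0, 0, 0.0002, 0.09, 30, 0, 0, 0, 0, 30, 0, 0, 0, 0, 30]'

```text
t: 15.6
position: [0.5518, 0.1741, 0.0722]
orientation: [3.134, -0.215, 0.002]
ft_force: [0.6, -1.0, 8.6]
grip_width: 0.459
```

```bash
python3 b.py 11
```

```text
t 15.6 pos [0.5518 0.1741 0.0722] psi -7.835524210587788 q [ 0.1834  0.3699 -0.6338  1.793   0.2494  1.0584 -2.249 ] F [ 0.5883 -1.0121  8.6251] tq [-0.3284 -0.1846 -0.0163] w 0.45873849705099257
```

View pics/w11.png

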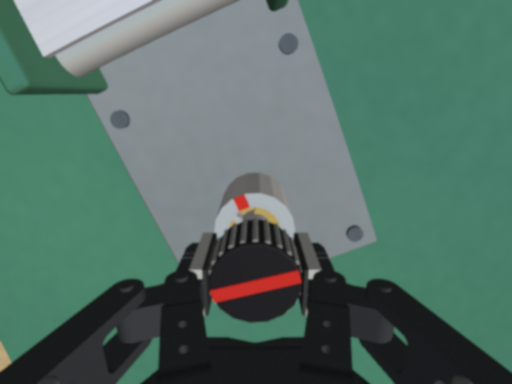

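send_rows --increments '[0, 0, -0.001, 0, 30, 0, 0, 0, 0, 80, 0, 0, 0, 0, 80, 0, 0, 0, 0, 80, 0, 0, 0, 0, 80]'

```text
t: 16.07
position: [0.5504, 0.1742, 0.0712]
orientation: [3.134, -0.213, -0.003]
ft_force: [-0.9, -0.5, 0.1]
grip_width: 0.803
```

send_rows --increments '[0, 0, 0, -0.08, 80, 0, 0, 0, -0.12, 80, 0, 0, 0, -0.12, 80, 0, 0, 0, -0.12, 80, 0, 0, 0, -0.12, 80, 0, 0, 0, -0.12, 80, 0, 0, 0, -0.12, 80, 0, 0, 0, -0.12, 80, 0, 0, 0, -0.12, 80, 0, 0, 0, -0.12, 80, 0, 0, 0, -0.12, 80, 0, 0, 0, -0.12, 80, 0, 0, 0, -0.12, 80, 0, 0, 0, -0.12, 80, 0, 0, 0, -0.12, 80, 0, 0, 0, -0.12, 80, 0, 0, 0, -0.12, 80, 0, 0, 0, -0.12, 80]'

```text
t: 17.57
position: [0.5508, 0.174, 0.0716]
orientation: [-1.711, -2.634, 0.001]
ft_force: [-0.0, -0.5, 0.5]
grip_width: 0.804
```

```bash
python3 b.py 12
```

```text
t 17.5667 pos [0.5508 0.174  0.0716] psi 113.99708786223454 q [ 0.4812  0.513  -1.033   1.7851  0.4855  1.1261 -0.2941] F [-0.0123 -0.458   0.4901] tq [ 0.0026 -0.0029  0.059 ] w 0.8040995155204904
```

View pics/w12.png

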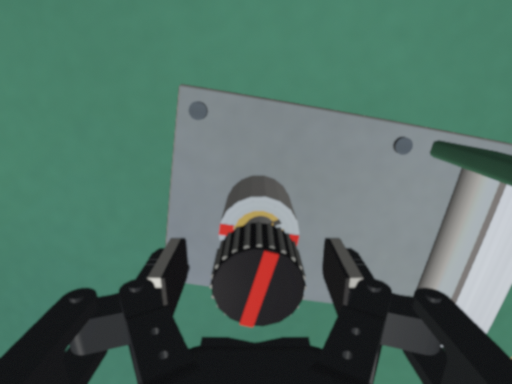

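send_rows --increments '[0, 0, 0, -0.12, 80, 0, 0, 0, -0.12, 80, 0, 0, 0, -0.12, 80, 0, 0, 0, -0.12, 80, 0, 0, 0, -0.12, 80, 0, 0, 0, -0.12, 80, 0, 0, 0, -0.12, 80, 0, 0, 0, -0.12, 80]'

```text
t: 18.28
position: [0.551, 0.174, 0.0716]
orientation: [-0.305, -3.126, 0.001]
ft_force: [-0.4, -0.6, -0.2]
grip_width: 0.796
```

```bash
python3 b.py 13
```

```text
t 18.2833 pos [0.551  0.174  0.0716] psi 168.84710237748106 q [ 0.5917  0.6349 -1.2209  1.7822  0.6421  1.1949  0.5542] F [-0.3577 -0.5673 -0.2154] tq [-0.006   0.0528 -0.0539] w 0.7955115216461891
```

send_rows --increments '[0, 0, 0, -0.12, 80, 0, 0, 0, -0.12, 80, 0, 0, 0, -0.1, 80, 0, 0, 0, 0, 80]'

```text
t: 18.67
position: [0.551, 0.174, 0.0714]
orientation: [0.22, -3.133, -0.001]
ft_force: [0.6, -0.3, 0.3]
grip_width: 0.8
```

```bash
python3 b.py 14 screw_knob
```

```text
t 18.6667 pos [0.551  0.174  0.0714] psi -171.95731291949235 q [ 0.6198  0.6839 -1.279   1.7815  0.6977  1.2247  0.852 ] F [ 0.5907 -0.252   0.3079] tq [-0.0218 -0.0034 -0.0479] w 0.7998143464826711
  screw_knob 0.63 [0.55   0.1716 0.0524] [253.2895 230.6799]
  screw_knob 0.59 [0.5514 0.1705 0.0961] [249.916  274.9825]
```

View pics/w14.png

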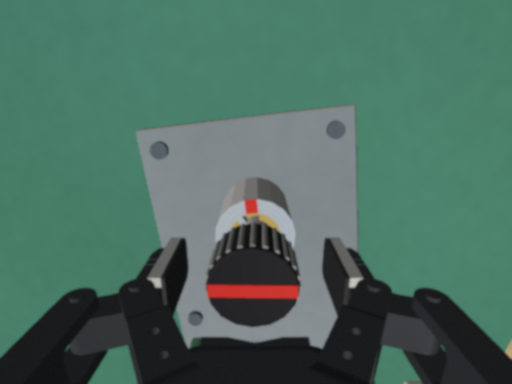

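send_rows --increments '[-0.0008, 0, 0, 0, 60, 0, 0, 0, 0, 30, 0, 0, 0, 0, 30, 0, 0, 0, 0, 30, 0, 0, 0, 0, 30, 0, 0, 0, 0, 30]' --force 40

```text
t: 19.27
position: [0.5522, 0.1742, 0.0721]
orientation: [-0.222, 3.133, -0.0]
ft_force: [0.4, 0.3, 2.1]
grip_width: 0.454
```

send_rows --increments '[0, 0, 0.0005, 0.05, 30, 0, 0, 0.0003, 0.09, 30, 0, 0, 0.0002, 0.09, 30, 0, 0, 0.0002, 0.09, 30, 0, 0, 0.0002, 0.09, 30, 0, 0, 0.0002, 0.09, 30, 0, 0, 0.0002, 0.09, 30, 0, 0, 0.0002, 0.09, 30]'

```text
t: 19.93
position: [0.5522, 0.1747, 0.0705]
orientation: [0.841, 3.026, 0.001]
ft_force: [-1.8, -0.9, 4.0]
grip_width: 0.458
```

```bash
python3 b.py 15
```

```text
t 19.9333 pos [0.5522 0.1747 0.0705] psi 148.92750499121288 q [ 0.5504  0.5861 -1.1479  1.7819  0.5818  1.1625  0.2482] F [-1.8484 -0.8835  4.0355] tq [ 0.0107  0.1613 -0.0024] w 0.45768454792937135
```

View pics/w15.png

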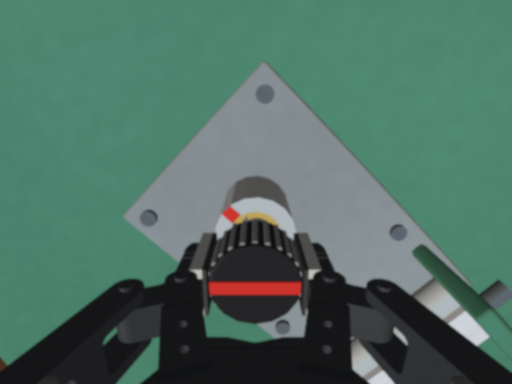

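send_rows --increments '[0, 0, 0.0002, 0.09, 30, 0, 0, 0.0002, 0.09, 30, 0, 0, 0.0002, 0.09, 30, 0, 0, 0.0002, 0.09, 30, 0, 0, 0.0002, 0.09, 30, 0, 0, 0.0002, 0.09, 30, 0, 0, 0.0002, 0.09, 30, 0, 0, 0.0002, 0.09, 30, 0, 0, 0.0002, 0.09, 30, 0, 0, 0.0002, 0.09, 30]'

```text
t: 20.82
position: [0.5524, 0.1751, 0.0685]
orientation: [2.071, 2.362, 0.002]
ft_force: [-0.4, 0.9, 3.5]
grip_width: 0.458
```

send_rows --increments '[0, 0, 0.0002, 0.09, 30, 0, 0, 0.0002, 0.09, 30, 0, 0, 0.0002, 0.09, 30, 0, 0, 0.0002, 0.09, 30, 0, 0, 0.0002, 0.09, 30, 0, 0, 0.0002, 0.09, 30, 0, 0, 0.0002, 0.09, 30, 0, 0, 0.0002, 0.09, 30, 0, 0, 0.0002, 0.09, 30, 0, 0, 0.0002, 0.09, 30]'

```text
t: 21.65
position: [0.5527, 0.1752, 0.0664]
orientation: [-2.892, -1.226, -0.003]
ft_force: [1.3, 0.1, 2.3]
grip_width: 0.459
```

send_rows --increments '[0, 0, 0.0002, 0.09, 30, 0, 0, 0.0002, 0.09, 30, 0, 0, 0.0002, 0.09, 30, 0, 0, 0.0002, 0.09, 30, 0, 0, 0.0002, 0.09, 30, 0, 0, 0.0002, 0.09, 30, 0, 0, 0.0002, 0.09, 30, 0, 0, 0.0002, 0.09, 30, 0, 0, 0.0002, 0.09, 30, 0, 0, 0, 0, 30]'

```text
t: 22.48
position: [0.5522, 0.1745, 0.0647]
orientation: [3.141, -0.012, 0.001]
ft_force: [-0.6, -0.5, 4.3]
grip_width: 0.457
```

```bash
python3 b.py 16
```

```text
t 22.4833 pos [0.5522 0.1745 0.0647] psi -0.4393540645422324 q [ 0.1856  0.3822 -0.6381  1.797   0.2601  1.0469 -2.1278] F [-0.5612 -0.5082  4.3081] tq [-0.0944  0.3085 -0.009 ] w 0.4571093769400525
```

View pics/w16.png

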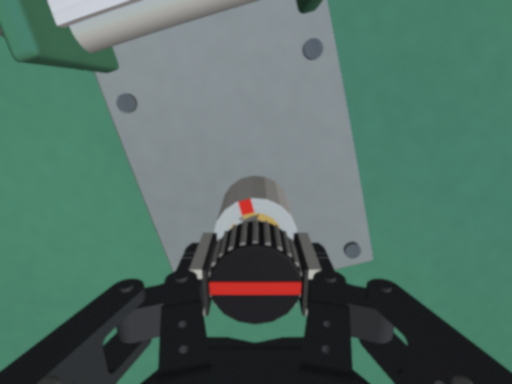

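send_rows --increments '[0, 0, -0.0007, 0, 30, 0, 0, 0, 0, 80, 0, 0, 0, 0, 80, 0, 0, 0, 0, 80, 0, 0, 0, 0, 80, 0, 0, 0, -0.08, 80, 0, 0, 0, -0.12, 80, 0, 0, 0, -0.12, 80, 0, 0, 0, -0.12, 80, 0, 0, 0, -0.12, 80, 0, 0, 0, -0.12, 80, 0, 0, 0, -0.12, 80, 0, 0, 0, -0.12, 80, 0, 0, 0, -0.12, 80, 0, 0, 0, -0.12, 80, 0, 0, 0, -0.12, 80, 0, 0, 0, -0.12, 80, 0, 0, 0, -0.12, 80, 0, 0, 0, -0.08, 80, 0, 0, 0, 0, 80]'

```text
t: 24.2
position: [0.552, 0.174, 0.0645]
orientation: [-2.193, -2.249, 0.0]
ft_force: [0.2, 0.7, -0.2]
grip_width: 0.801
```

```bash
python3 b.py 17
```

```text
t 24.2 pos [0.552  0.174  0.0645] psi 91.428777869603 q [ 0.4151  0.4808 -0.9382  1.7901  0.4328  1.0934 -0.6492] F [ 0.2019  0.702  -0.1612] tq [ 0.0293 -0.0187 -0.0152] w 0.800650384105691
```

View pics/w17.png

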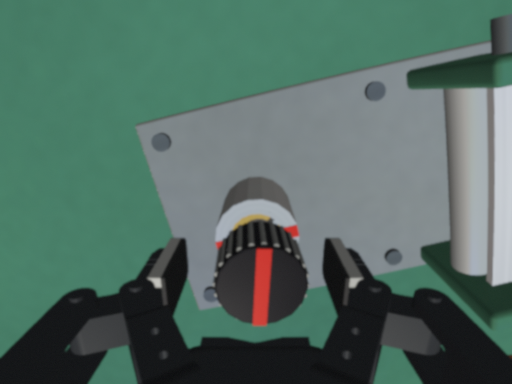

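Stripe is along tool x, knob at (260,290), between the open pads. Regrip and make the last ~78° forward.

send_rows --increments '[0, 0, 0, 0, 60, 0, 0, 0, 0, 30, 0, 0, 0, 0, 30, 0, 0, 0, 0, 30, 0, 0, 0, 0, 30, 0, 0, 0, 0, 30]' --force 40

```text
t: 24.75
position: [0.5522, 0.1742, 0.065]
orientation: [2.196, 2.246, 0.0]
ft_force: [-0.3, 0.4, 1.6]
grip_width: 0.458
```

send_rows --increments '[0, 0, 0.0004, 0.05, 30, 0, 0, 0.0002, 0.09, 30, 0, 0, 0.0002, 0.09, 30, 0, 0, 0.0002, 0.09, 30, 0, 0, 0.0002, 0.09, 30, 0, 0, 0.0002, 0.09, 30, 0, 0, 0.0002, 0.09, 30, 0, 0, 0.0002, 0.09, 30, 0, 0, 0.0002, 0.09, 30, 0, 0, 0.0002, 0.09, 30, 0, 0, 0.0002, 0.09, 30, 0, 0, 0.0002, 0.09, 30, 0, 0, 0.0002, 0.09, 30, 0, 0, 0.0002, 0.09, 30, 0, 0, 0.0002, 0.09, 30, 0, 0, 0.0002, 0.09, 30, 0, 0, 0, 0, 30, 0, 0, 0, 0, 30]'

```text
t: 26.25
position: [0.5528, 0.1741, 0.0619]
orientation: [3.126, 0.308, 0.002]
ft_force: [0.7, -1.0, 3.4]
grip_width: 0.456
```

```bash
python3 b.py 18 screw_knob
python3 - <<'E'
from h import *
a=eyes.get_image('scene');b=eyes.get_image('side')
for n in('scene','side'):
    c=cam(n)
    for k in('screw_knob','screw_lugs','dye_jar','spool'):
        for r in eyes.tip_of(k,n)[:2]: print(n,k,round(r['p'],2),toworld(c,r['point']))
cv2.imwrite('pics/zC.png',cv2.hconcat([cv2.resize(a[120:280,160:320],(390,390),interpolation=cv2.INTER_CUBIC),cv2.resize(b[110:270,190:350],(390,390),interpolation=cv2.INTER_CUBIC)]))
E
```

```text
t 26.25 pos [0.5528 0.1741 0.0619] psi 11.240897818498595 q [ 0.2095  0.3932 -0.6676  1.7981  0.2792  1.0446 -1.9371] F [ 0.6989 -0.9584  3.446 ] tq [-0.3331 -0.1242  0.0077] w 0.4557338081237226
  screw_knob 0.9 [0.5498 0.1719 0.0852] [255.2745 277.2652]
scene screw_knob 0.45 [0.5554 0.17   0.0818]
scene screw_knob 0.27 [0.5571 0.1752 0.0276]
scene screw_lugs 0.51 [0.5569 0.1741 0.0278]
scene dye_jar 0.85 [ 0.6433 -0.3961 -0.0024]
scene dye_jar 0.81 [ 0.5606 -0.3989  0.0017]
scene spool 0.56 [ 0.5887 -0.1444  0.0309]
side screw_knob 0.36 [0.5553 0.1756 0.0823]
side screw_lugs 0.69 [0.7665 0.0104 0.0019]
side dye_jar 0.53 [ 0.5667 -0.3893  0.0026]
side dye_jar 0.49 [ 0.6438 -0.3968 -0.0003]
```

View pics/w18.png

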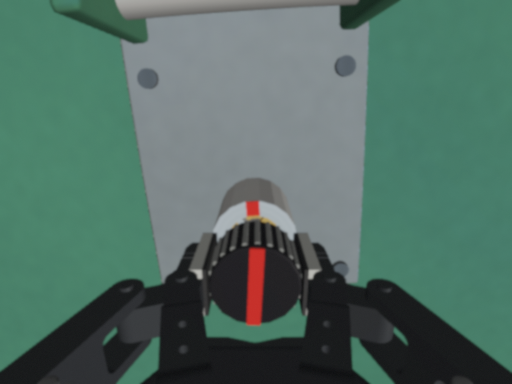

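View pics/zC.png

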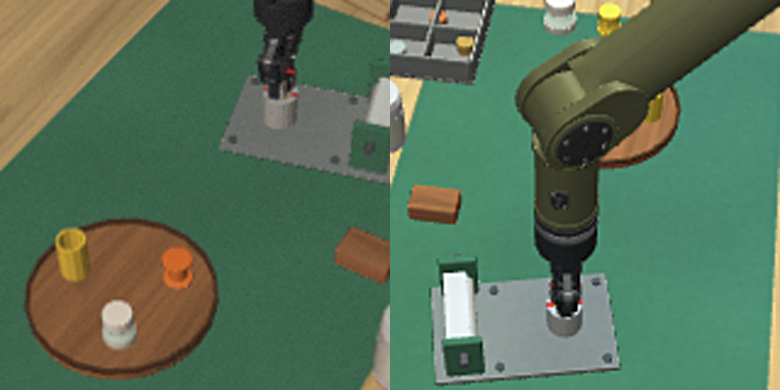

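send_rows --increments '[0, 0, 0, 0, 30, 0, 0, 0, 0, 30, 0, 0, 0, 0, 30]'

```text
t: 27.1
position: [0.5528, 0.1741, 0.0619]
orientation: [3.127, 0.305, 0.002]
ft_force: [1.0, -2.0, 5.0]
grip_width: 0.459
```

```bash
python3 -c "
from h import *
s=arm.observe();print(s['t'],s['position'],s['dq'],s['grip_width']);print(close_job())"
```

```text
27.1 [0.5528 0.1741 0.0619] [-0.0015 -0.0018  0.0009  0.0009 -0.0017 -0.0013  0.0012] 0.45946974395711804
the job is handed in; nothing more can be done
None
```

The screw is started in the boss and held by its knob, upright and still. I handed the job in at about 27 s of the 69 s allowed; no verdict was reported.

- **Placing:** I lifted the screw out of the turntable tube and set it on the ramps about 2° off square. Contact showed at the expected height, pressing with about 10 N.
- **Drop:** I turned it back about 80°. The push force fell away and the tool sank about 6 mm, which matches the lugs dropping into the gaps at the marks.
- **Forward turn:** I turned it about 360° clockwise, letting go and regripping twice because the wrist could not make the full turn in one go. The screw stayed put each time.
- **Last checks:**
  - The lugs are about 19.5 mm below the crests, worked out from how far the tool came down.
  - The stripe lines up with the red marks in the wrist picture.
  - The grip is holding (40 N commanded) and the joints are still.
  - The jar and spool stand on the turntable in the scene picture. The block is where it was, and nothing touched the mallet or brush, though neither was in the last pictures.
- **What disagreed:**
  - The scene camera put the boss about 3 mm from where the wrist camera did; I used the wrist measurement, and the screw went in with little side force.
  - In the last pictures the networks missed the small jar and reported one false "lugs" point from the side camera. I went by the pictures instead.

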